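# Clip a contactor onto the panel rail

### The job

Clip the loose contactor onto the free stretch of the panel's steel rail, between the end stop and the bank of terminals: tip it so that its fixed lip hooks under one edge of the rail, then rock it down until its sprung foot snaps under the other edge and it sits flat on the rail, clear of its neighbours. Firm fingertip pressure is enough, so never load the rail with more than about 35 N, leave the other things on the bench where they are, and let go at the end.

Things in the scene. Friction and masses are not known exactly. Their poses are not given: they have to be found in the camera images.
- module: The loose contactor, plastic, about 0.33 kg, upright on the bench. Origin: centre of its underside, z up; x goes across the rail, y along it, either way round. Black body x -34 to +38, y -22.5 to +22.5, z 13 to 53 mm; grey raised head x -22 to +22, same y (45 mm: grip it there), z to 80 mm. Two cheeks (x 20 to 38, z 0 to 13 mm) flank the foot at +x. Its plastic slides easily on the steel rail.
- foot (a joint): The contactor's grey sprung foot (26 mm wide, at +x): how far it is pushed outward along the contactor's +x, m; 0 at rest, 0.0045 at most; spring 3 N at rest plus 0.7 N per mm. With the lip hooked it rests on the rail's other edge at about 12 deg of tilt. The click takes some 10 N on the foot side of the head, following the swing: the head's top moves about 15 mm towards the foot as it rocks down.
- module_seat (a point): Middle of the roof of the contactor's notch, 13 mm above the contactor's origin; axes as the contactor's. Fitted, it lies on the rail's top plane, above the rail's middle line.
- module_lip (a point): Middle of the fixed lip's free edge: x -14.2, y 0, z 5.3 mm of the contactor. The lip is 5.5 mm thick (z 2.5 to 8 mm), runs the full width and sticks out towards +x from a rigid block (x -32.2 to -18.2, z 0 to 13 mm); the slot between lip and notch roof is 5 mm high and 4 mm deep. It takes the 2.5 mm flange at 14 to 21 deg of tilt.
- module_top (a point): Middle of the top of the contactor's head, 80 mm above its origin.
- rail: Fixed steel top-hat rail, 340 mm long. Origin on the panel's face under mid-length; y along it, z up. Packed up on washers by an unmeasured amount: its top plane is anywhere from z = 25 to 33 mm (feel for it). Flanges reach x = -17.5 and +17.5, are 2.5 mm thick and 8 mm wide, overhang the webs by 5.5 mm. End stop y -152 to -142, terminals y +58 to +142 mm, 31 mm above the top plane; between is free.
- rail_seat (a point): A point above the rail's middle line, 50 mm towards -y from mid-length (about the middle of the free stretch), 25 mm above the panel's face: the lowest height the rail's top plane can have; the true one is 0 to 8 mm higher. Axes as the rail's.
- panel: Fixed white perforated panel, 340 (x) x 420 (y) x 20 mm, origin under its centre; two blue slotted ducts 36 mm wide and 45 mm high run along y on it, centred at x = -145 and +147 mm.
- screwdriver: Bystander: screwdriver lying on the bench.
- pushbutton: Bystander: panel pushbutton standing on its 44 x 30 x 40 mm black block, 58 mm high, origin under its centre.
- foot_tip (a point): Tip of the foot's wedge nose: x 14.5, y 0, z 9 mm of the contactor when at rest, 3 mm past the rail's edge when fitted. Its lower face leans 30 deg from vertical, down and outward to z = 3 mm, so pressing down pushes the foot out by itself and it snaps back under the edge. The foot's tab stands out at the side to x = 47 mm.
There are look-alikes about, which are no part of the job. Leave any green or orange look-alike of the module alone.

How it is judged:
On the way, in this order (a step that is already met when the one before it is completed fails the run):
1. the lip is hooked under one edge of the rail while the contactor is still tipped up on its foot side (angle between module's own z axis and vertical above 0.1 rad and z of module_lip in the frame of rail between 0.012 and 0.0272 m and y of module_seat in the frame of rail between -0.142 and 0.058 m and (x of module_lip in the frame of rail between -0.0165 and -0.01 m or x of module_lip in the frame of rail between 0.01 and 0.0165 m)), for 0.1 s.
2. the contactor is rocked down flat and its foot has snapped back under the other edge (angle between module's own z axis and vertical below 0.05 rad and z of module_seat in the frame of rail below 0.0344 m and value of joint foot below 0.002 m), for 0.1 s.
At the end, for the whole second after the job is handed in: The contactor sits on the rail's free stretch between end stop and terminals, roof of its notch on the rail's top plane (23.5 to 34.4 mm above the panel's face), within 3 mm of the rail's middle line, 3 deg of flat and 3.5 deg of square, the foot sprung back to less than 2 mm, at rest and released (all of step 2 and z of module_seat in the frame of rail above 0.0235 m and x of module_seat in the frame of rail between -0.003 and 0.003 m and y of module_seat in the frame of rail between -0.119 and 0.035 m and angle between the y axis of module and the y axis of rail, either way round below 0.06 rad and linear speed of module below 0.01 m/s); the robot touches nothing.
It fails at once if the rail is loaded with more than 35 N (contact force between rail and anything else above 35 N).
It fails at once if a bystander is moved by more than 30 mm (distance of any of screwdriver, pushbutton from where it was at the start of the episode above 0.03 m).
It also fails if it takes over 69 s, if anything falls off the work surface, if the arm or the gripper's body presses on something with over 40 N, if the wrist force passes 120 N, or if a joint passes its speed limit or range.

### The arm

A 7-joint arm with a two-finger parallel gripper is mounted at the origin on the work surface. World frame = base frame: x ahead of the robot, y to its left, z up, the work surface at z = 0. Lengths are in m, angles in rad, forces in N, time in s.
With the tool pointing down it reaches from about 0.4 to 0.85 m from the base axis. Payload 4.5 kg.
Tool frame: the origin (TCP) lies between the finger pads; the fingertips stand 19 mm ahead of it and the grasp point (between the pads) is the TCP (r.tips_ahead is the distance from the TCP to the fingertips, in m); z points along the fingers, y is the line along which they close (so a half turn about z gives the same grasp; the last joint's range is limited). The gripper opens to 88 mm and grips with 3 to 60 N. Pads are 18 mm wide; open, the fingers measure 123 mm over their backs; the gripper's body (75 mm by 187 mm) begins 45 mm behind the grasp point.
Start: joints at [1.166, 0.689, -0.195, 1.565, 0.157, 0.902, -0.215], TCP at [0.266, -0.566, 0.258] pointing down, gripper open.
Joint ranges: [-3.01, 3.01], [-0.46, 2.08], [-1.47, 1.51], [0.13, 2.56], [-1, 4.14], [0.04, 2.09], [-2.66, 2.66]. Speed limits (rad/s): [2.57, 2.57, 3.14, 3.14, 3.14, 3.14, 3.14].

### API

Orientations are given as a unit quaternion [x, y, z, w].
In Python, from plant import r, cams, models gives the robot as it stands. The module is installed in compiled form; this text tells all that it offers.
- The arm moves only by the tool jog_arm, never from a script. Its arguments are lists of equal length, an entry for each row: "turn": the turn, a rotation vector about the tool's x, y, z in rad, a list of three; "translation": the shift along the tool's x, y, z in m, a list of three; "grip": the closure, from 0 (fully open) to 1 (shut). In form: {"turn": [[ax, ay, az], ...], "translation": [[tx, ty, tz], ...], "grip": [grip, ...]}. A call has 1 to 20 rows; each row is the pose to reach, as a shift and turn from the pose commanded when the call began, along the tool's axes at that moment; what a row does not reach only later rows make up. A row lasts 1/8 s, in which the tool goes at most 62.5 mm and 10.7 degrees, less where a joint would pass 70% of its speed; a pose out of reach is approached as far as the arm can. A call with a gripper value outside its range is refused whole. The fingers move at their own pace and stop on an object; "force" is the grip in N (left out, the last holds). Time passes only in rows, so rows that repeat a pose let the fingers close. It gives the time, the measured TCP pose, the force, the opening and the grip force at its end, in the units of the state.
- r.get_state(): the state, without advancing time (a new reading comes with each control period).
- cams.snapshot(name): name is "scene" or "top" or "wrist"; returns the picture (400x640x3 uint8, red, green, blue); there is no depth.
- cams.camera_params(name): a dict with "fx", "fy", "cx", "cy" (pixels), "eye" and "orientation" of the camera in the world. Camera axes: x right, y up, looking along -z (the intrinsics and any distortion apply to the point x, -y, -z); pixel columns grow to the right and rows downward; lengths in m; the calibration is good to about 2 mm. A picture is of the moment at which its call begins: read the wrist's pose just before it. camera_params takes no time and is no camera call; for the wrist camera it gives the pose at the moment of the call.
- r.finish_job(): hands the job in; it is judged then, once.
Trained networks look in the newest picture that a camera, given by its name, has taken for a name from the list of things; names that differ only in an ending like _2 or _b are one class to them, and where a whole thing is asked for, a point or a joint stands for the part that bears it (a point fixed in the world has none). Each returns a list of dicts, best first, with "p" (0 to 1); they miss things now and then, are a little off and sometimes report something else, mostly with a low value. They report only what shows in the picture. A call takes as long as a camera call. They do not tell look-alikes from the thing itself.
- models.find_in(camera, name): "position" ([x, y, z] in m, in world coordinates, good to about 4 mm: the middle of the surface that is visible of it).
- models.masks_of(camera, name): "pixels" (400x640 bool, what is visible of it).
- models.place_of(camera, name): "position" ([x, y, z] in m, in world coordinates, good to about 4 mm: a listed point, or the origin of a listed thing).
The state is a dict: "clock": time; "q": joint angles; "qd": joint speeds; "joint_torque": joint torques, N m; "tool_pos": TCP position; "eef_rot": TCP orientation; "contact_force": force on the tool from outside, world axes, zero at the start; "moment": the same for the moment, N m; "opening": opening from 0.0 (shut) to 1.0 (fully open); "finger_force": force on a finger pad.
Only numpy, scipy, OpenCV 4.12 (cv2) and the standard library are available. Lean on these libraries where they do the work, as an engineer would, in place of code of your own. Each camera call takes 0.05 s, during which the arm holds its last target. There are 200 camera calls.

## Working session

There is one attempt and no reset: what is moved stays moved. The work goes in short steps, Python scripts to look and compute and a tool call to move; the robot and the scene stay as the last step left them, time stands still between calls to the robot, and variables do not carry over. Pictures are saved under pics/ and viewed, at most 10 in all, crops included, and the job is handed in when it is done.

Besides the shell and the picture viewer there is one more tool, called after "Call:" as name(argument=value, ...), one argument or row to a line, values as JSON. jog_arm: Moves the arm, as the interface text tells. Its arguments: {"type":"object","properties":{"turn":{"type":"array"},"translation":{"type":"array"},"grip":{"type":"array"},"force":{"type":"number"}},"required":["turn","translation","grip"]}

```bash
mkdir -p pics; python3 - <<'E'
from plant import r,cams,models
import cv2,numpy as np
for c in("scene","top"):
    im=cams.snapshot(c); cv2.imwrite(f"pics/{c}0.png",im[:,:,::-1])
    p=cams.camera_params(c); print(c,{k:np.round(v,3).tolist() for k,v in p.items()})
    for n in("module","rail","rail_seat","module_top","module_seat","module_lip","foot_tip","panel","pushbutton","screwdriver"):
        try: print(n,[(np.round(d["position"],3).tolist(),round(d["p"],2)) for d in models.place_of(c,n)[:4]])
        except Exception as e: print(n,e)
s=r.get_state();print({k:np.round(v,3).tolist() for k,v in s.items()})
E
```

```text
scene {'fx': 427.735, 'fy': 427.735, 'cx': 323.526, 'cy': 204.347, 'eye': [1.117, -0.635, 0.91], 'orientation': [0.32, 0.142, 0.381, 0.856]}
module [([0.555, -0.257, -0.0], 0.93), ([0.645, -0.328, 0.001], 0.82), ([0.567, -0.129, 0.004], 0.81)]
rail [([0.559, 0.182, 0.017], 0.7)]
rail_seat [([0.56, 0.135, 0.043], 0.91), ([0.55, 0.172, -0.0], 0.64), ([0.546, -0.261, 0.079], 0.38), ([0.563, -0.257, 0.001], 0.35)]
module_top [([0.569, -0.129, 0.082], 0.89), ([0.56, 0.184, 0.017], 0.61), ([0.645, -0.328, 0.081], 0.58)]
module_seat [([0.552, -0.254, 0.013], 0.92), ([0.651, -0.329, 0.014], 0.58), ([0.57, -0.129, 0.012], 0.56), ([0.439, -0.438, 0.001], 0.49)]
module_lip [([0.586, -0.133, 0.005], 0.7), ([0.563, -0.261, 0.004], 0.63), ([0.651, -0.314, 0.006], 0.61), ([0.561, 0.132, 0.045], 0.53)]
foot_tip [([0.649, -0.342, 0.006], 0.57)]
panel []
pushbutton [([0.72, -0.165, -0.001], 0.7)]
screwdriver [([0.44, -0.44, 0.0], 0.62)]
top {'fx': 377.727, 'fy': 377.727, 'cx': 321.258, 'cy': 201.257, 'eye': [0.516, -0.108, 0.92], 'orientation': [0.018, -0.032, -0.702, 0.711]}
module [([0.552, -0.254, 
[... 364 characters left out ...]
.311, 0.004], 0.98), ([0.558, -0.257, 0.007], 0.8), ([0.549, -0.256, 0.002], 0.33), ([0.537, -0.254, 0.008], 0.25)]
foot_tip [([0.554, -0.128, 0.012], 0.61), ([0.535, -0.254, 0.008], 0.39)]
panel [([0.554, 0.171, 0.001], 0.58)]
pushbutton [([0.715, -0.164, -0.001], 0.59)]
screwdriver [([0.438, -0.439, 0.0], 0.68)]
{'clock': 1.1, 'q': [1.166, 0.689, -0.195, 1.565, 0.157, 0.903, -0.215], 'qd': [-0.0, -0.001, 0.002, -0.001, -0.0, 0.0, 0.001], 'joint_torque': [-0.0, -52.75, -1.267, -15.374, -0.052, -0.001, 0.0], 'tool_pos': [0.266, -0.566, 0.258], 'eef_rot': [0.976, 0.218, 0.0, 0.0], 'contact_force': [-1.383, -0.93, 0.009], 'moment': [-0.041, 0.034, 0.025], 'finger_force': 0.0, 'opening': 0.998}
```

View pics/scene0.png

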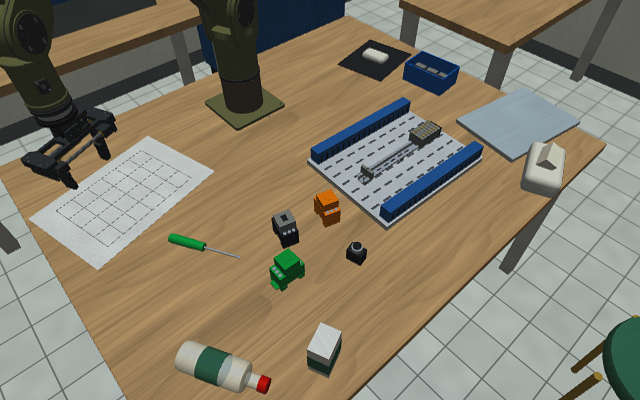

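View pics/top0.png

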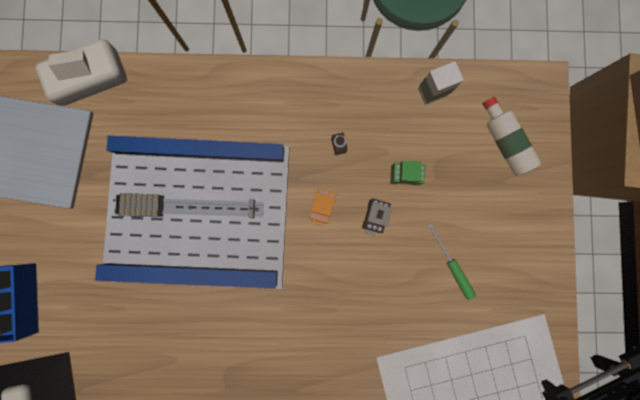

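The look-alikes are green at (287,270) and orange at (327,207) in the scene picture. The black and grey one at (285,227) fits the description of a black body with a grey head. I'll confirm with an enlarged crop and work out the first move.

```bash
cat > h.py <<'E'
import numpy as np,cv2
from scipy.spatial.transform import Rotation as R
from plant import r,cams,models
def cam(n):
    p=cams.camera_params(n); return p,R.from_quat(p["orientation"]).as_matrix(),np.array(p["eye"])
def proj(n,X,c=None):
    p,M,e=c or cam(n); v=(np.atleast_2d(X)-e)@M; d=-v[:,2]
    return np.c_[p["cx"]+p["fx"]*v[:,0]/d, p["cy"]-p["fy"]*v[:,1]/d]
def ray(n,uv,z,c=None):
    p,M,e=c or cam(n); uv=np.atleast_2d(uv).astype(float)
    d=np.c_[(uv[:,0]-p["cx"])/p["fx"],-(uv[:,1]-p["cy"])/p["fy"],-np.ones(len(uv))]@M.T
    return e+d*((z-e[2])/d[:,2])[:,None]
def step(pos,Rt):
    s=r.get_state(); R0=R.from_quat(s["eef_rot"])
    t=R0.inv().apply(np.array(pos)-s["tool_pos"]); w=(R0.inv()*Rt).as_rotvec()
    print("turn",w.round(4).tolist(),"trans",t.round(4).tolist()); return w,t
def down(yaw): # tool z down, tool y axis at world angle yaw
    y=np.array([np.cos(yaw),np.sin(yaw),0]);z=np.array([0,0,-1.]);return R.from_matrix(np.c_[np.cross(y,z),y,z])
E
python3 - <<'E'
from h import *
im=cv2.imread("pics/scene0.png"); a=cv2.resize(im[195:265,245:330],None,fx=4.5,fy=4.5,interpolation=cv2.INTER_CUBIC)
im=cv2.imread("pics/top0.png"); b=cv2.resize(im[180:250,350:420],None,fx=4.5,fy=4.5,interpolation=cv2.INTER_CUBIC)
cv2.imwrite("pics/crop.png",np.hstack([a,b]))
p,M,e=cam("wrist");s=r.get_state();R0=R.from_quat(s["eef_rot"])
print("cam in tool",R0.inv().apply(e-s["tool_pos"]).round(3));print((R0.inv().as_matrix()@M).round(3),p["fx"])
print(R0.as_matrix().round(2))
for y in(0,-90,90):step([.50,-.256,.26],R0)
E
```

```text
cam in tool [ 0.076 -0.001 -0.127]
[[-0.     0.957  0.291]
 [ 1.     0.    -0.   ]
 [-0.001  0.291 -0.957]] 359.7247605560297
[[ 0.91  0.42  0.  ]
 [ 0.42 -0.91 -0.  ]
 [ 0.    0.   -1.  ]]
turn [0.0, 0.0, 0.0] trans [0.3439, -0.1808, -0.0023]
turn [0.0, 0.0, 0.0] trans [0.3439, -0.1808, -0.0023]
turn [0.0, 0.0, 0.0] trans [0.3439, -0.1808, -0.0023]
```

View pics/crop.png

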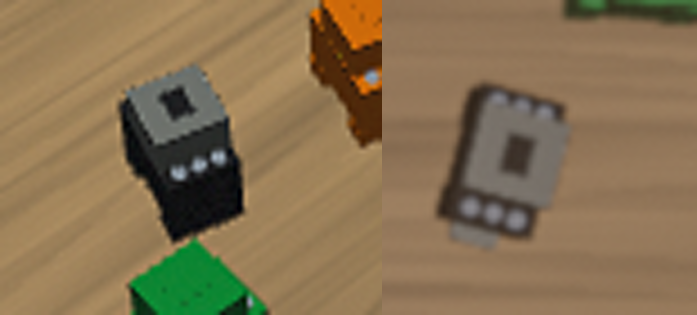

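The crop confirms it: a black body with a grey head, terminals on both ends, and the grey foot tab at the bottom of the top view, facing the robot. Module +x is at about 163° in the world.

```bash
python3 - <<'E'
from h import *
step([.553,-.256,.2],down(np.radians(-107)))
E
```

```text
turn [0.0, -0.0, 0.7355] trans [0.3918, -0.1583, 0.0577]
```

Call:
jog_arm(
  turn=[
    [0, 0, 0.735],
    [0, 0, 0.735],
    [0, 0, 0.735],
    [0, 0, 0.735],
    [0, 0, 0.735],
    [0, 0, 0.735],
    [0, 0, 0.735],
    [0, 0, 0.735],
    [0, 0, 0.735],
    [0, 0, 0.735],
  ],
  translation=[
    [0.392, -0.158, 0.058],
    [0.392, -0.158, 0.058],
    [0.392, -0.158, 0.058],
    [0.392, -0.158, 0.058],
    [0.392, -0.158, 0.058],
    [0.392, -0.158, 0.058],
    [0.392, -0.158, 0.058],
    [0.392, -0.158, 0.058],
    [0.392, -0.158, 0.058],
    [0.392, -0.158, 0.058],
  ],
  grip=[0, 0, 0, 0, 0, 0, 0, 0, 0, 0],
)

```text
clock: 2.35
tool_pos: [0.552, -0.2583, 0.2]
eef_rot: [0.989, -0.149, -0.0, 0.001]
contact_force: [0.0, 0.1, 0.8]
opening: 0.997
finger_force: 0.0
```

```bash
python3 - <<'E'
from h import *
s=r.get_state();print(s["clock"],np.round(s["tool_pos"],3),R.from_quat(s["eef_rot"]).as_matrix()[:,1].round(3))
c=cam("wrist"); im=cams.snapshot("wrist"); cv2.imwrite("pics/w1.png",im[:,:,::-1]); np.save("w1.npy",np.r_[c[2],c[1].ravel()])
for n in("module","module_top","foot_tip","module_lip"):
    print(n,[(np.round(d["position"],3).tolist(),round(d["p"],2)) for d in models.place_of("wrist",n)[:3]])
yaw=np.radians(163);ux=np.array([np.cos(yaw),np.sin(yaw),0]);uy=np.array([-ux[1],ux[0],0])
o=np.array([.553,-.256,0])
P=np.array([o+a*ux+b*uy+[0,0,.08] for a in(-.022,.022) for b in(-.0225,.0225)]);print(proj("wrist",P,c).round(1))
E
```

```text
2.35 [ 0.552 -0.258  0.2  ] [-0.295 -0.956  0.001]
module [([0.55, -0.255, 0.001], 0.95), ([0.649, -0.328, -0.003], 0.92), ([0.568, -0.126, -0.002], 0.56)]
module_top [([0.547, -0.255, 0.084], 0.81), ([0.568, -0.127, 0.083], 0.72), ([0.647, -0.327, 0.076], 0.67)]
foot_tip [([0.551, -0.256, -0.001], 0.35)]
module_lip [([0.586, -0.128, 0.003], 0.83)]
[[285.9 170. ]
 [350.4 169.8]
 [287.8 228.9]
 [349.1 228.7]]
```

View pics/w1.png

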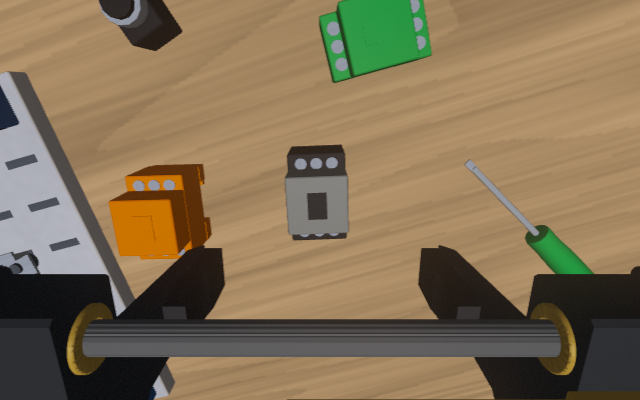

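The wrist picture shows the module's grey head centred at about (318,206), nearly square to the gripper, with orange at (150,225) and green at (385,40). I'll refine the pose from its head outline and triangulate it with the top camera.

```bash
python3 - <<'E'
from h import *
a=np.load("w1.npy");c=(cams.camera_params("wrist"),a[3:].reshape(3,3),a[:3])
def head(path,x0,x1,y0,y1,vmin):
    im=cv2.imread(path)[y0:y1,x0:x1]; h=cv2.cvtColor(im,cv2.COLOR_BGR2HSV)
    m=((h[...,1]<45)&(h[...,2]>vmin)).astype(np.uint8)
    m=cv2.morphologyEx(m,cv2.MORPH_OPEN,np.ones((5,5)))
    cs,_=cv2.findContours(m,cv2.RETR_EXTERNAL,cv2.CHAIN_APPROX_NONE); k=max(cs,key=cv2.contourArea)
    q=cv2.boxPoints(cv2.minAreaRect(k))+[x0,y0]; return q
q=head("pics/w1.png",275,365,135,250,100); print(q.round(1))
for z in(.076,.08):
    P=ray("wrist",q,z,c); print(z,"centre",P.mean(0).round(4),[(np.linalg.norm(P[i]-P[i-1])*1e3).round(1) for i in range(4)],[np.degrees(np.arctan2(*(P[i]-P[i-1])[1::-1])).round(1) for i in range(4)])
qt=head("pics/top0.png",365,392,197,232,95);print(qt.round(1))
w=q.mean(0);t=qt.mean(0)
for z in (.07,.08,.09): print(z,ray("wrist",w,z,c).round(4),ray("top",t,z).round(4))
E
```

```text
[[284.7 177.4]
 [346.9 175.3]
 [348.9 234.5]
 [286.8 236.7]]
0.076 centre [ 0.5473 -0.2531  0.076 ] [np.float64(45.6), np.float64(44.4), np.float64(45.5), np.float64(46.7)] [np.float64(-16.9), np.float64(-105.2), np.float64(166.0), np.float64(74.9)]
0.08 centre [ 0.5485 -0.2535  0.08  ] [np.float64(44.9), np.float64(43.7), np.float64(44.8), np.float64(45.9)] [np.float64(-16.9), np.float64(-105.2), np.float64(166.0), np.float64(74.9)]
[[367.5 220.9]
 [372.6 200.6]
 [391.2 205.3]
 [386.1 225.5]]
0.07 [[ 0.546  -0.2526  0.07  ]] [[ 0.5508 -0.2556  0.07  ]]
0.08 [[ 0.5491 -0.2537  0.08  ]] [[ 0.5504 -0.2539  0.08  ]]
0.09 [[ 0.5521 -0.2547  0.09  ]] [[ 0.55   -0.2521  0.09  ]]
```

```bash
python3 - <<'E'
from h import *
w,t=step([.52,.12,.2],down(np.radians(-90)))
E
```

```text
turn [0.0003, -0.0001, -0.2976] trans [-0.142, -0.3508, -0.0002]
```

Call:
jog_arm(
  turn=[
    [0, 0, -0.298],
    [0, 0, -0.298],
    [0, 0, -0.298],
    [0, 0, -0.298],
    [0, 0, -0.298],
    [0, 0, -0.298],
    [0, 0, -0.298],
    [0, 0, -0.298],
    [0, 0, -0.298],
  ],
  translation=[
    [-0.142, -0.351, 0],
    [-0.142, -0.351, 0],
    [-0.142, -0.351, 0],
    [-0.142, -0.351, 0],
    [-0.142, -0.351, 0],
    [-0.142, -0.351, 0],
    [-0.142, -0.351, 0],
    [-0.142, -0.351, 0],
    [-0.142, -0.351, 0],
  ],
  grip=[0, 0, 0, 0, 0, 0, 0, 0, 0],
)

```text
clock: 3.72
tool_pos: [0.5203, 0.1185, 0.1998]
eef_rot: [1.0, -0.001, 0.0, 0.001]
contact_force: [0.8, -0.5, -0.1]
opening: 1.002
finger_force: 0.0
```

```bash
cat >> h.py <<'E'
def shot(tag):
    c=cam("wrist"); im=cams.snapshot("wrist"); cv2.imwrite(f"pics/{tag}.png",im[:,:,::-1]); np.save(tag+".npy",np.r_[c[2],c[1].ravel()]); return im
def load(tag):
    a=np.load(tag+".npy"); return (cams.camera_params("wrist"),a[3:].reshape(3,3),a[:3])
E
python3 - <<'E'
from h import *
shot("r1")
E
```

Call:
jog_arm(
  turn=[
    [0, 0, 0],
    [0, 0, 0],
    [0, 0, 0],
  ],
  translation=[
    [0.06, 0, 0],
    [0.08, 0, 0],
    [0.08, 0, 0],
  ],
  grip=[0, 0, 0],
)

```text
clock: 4.15
tool_pos: [0.6011, 0.119, 0.1994]
eef_rot: [1.0, -0.001, 0.0, 0.0]
contact_force: [0.2, 0.2, 0.2]
opening: 0.999
finger_force: 0.0
```

```bash
python3 - <<'E'
from h import *
shot("r2");a=cv2.imread("pics/r1.png");b=cv2.imread("pics/r2.png")
cv2.imwrite("pics/r12.png",cv2.resize(np.vstack([a[:300,],b[:300]]),(640,600)))
print(r.get_state()["clock"],r.get_state()["tool_pos"])
E
```

```text
4.2 [0.59956681 0.11943066 0.19934055]
```

View pics/r12.png

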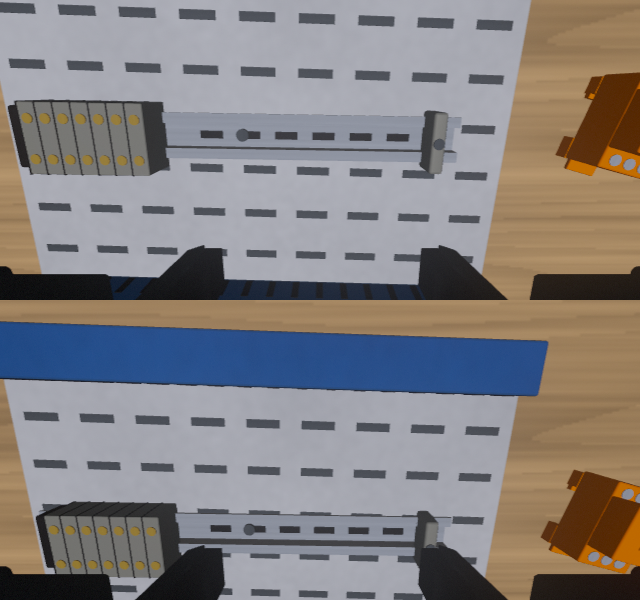

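In r1 the rail runs between about (165,113–152) and (420,117–158), with the end stop at (433,142) and the terminals ending at x=165. In r2 it sits around rows 213–250. Next I need the flange edges to sub-pixel accuracy.

```bash
python3 - <<'E'
from h import *
for t,a,b in(("r1",100,175),("r2",200,265)):
    g=cv2.imread(f"pics/{t}.png",0).astype(int)
    for c in(225,335): print(t,c,a,g[a:b,c-2:c+3].mean(1).round().astype(int).tolist())
g=cv2.imread("pics/r12.png");cv2.imwrite("pics/r1c.png",cv2.resize(g[95:185,160:460],None,fx=2.6,fy=4,interpolation=cv2.INTER_CUBIC))
E
```

```text
r1 225 100 [173, 173, 173, 172, 173, 173, 173, 173, 174, 174, 174, 174, 174, 149, 147, 146, 146, 144, 145, 146, 147, 148, 147, 145, 146, 147, 149, 150, 150, 149, 147, 144, 141, 140, 140, 142, 143, 141, 141, 145, 146, 147, 149, 149, 146, 149, 113, 70, 83, 146, 147, 146, 145, 145, 146, 147, 148, 147, 144, 174, 174, 175, 175, 175, 171, 172, 170, 170, 170, 170, 170, 170, 171, 174, 173]
r1 335 100 [172, 172, 172, 172, 172, 172, 172, 172, 173, 173, 173, 173, 173, 173, 173, 133, 146, 147, 147, 147, 147, 147, 149, 149, 147, 148, 146, 147, 148, 148, 148, 147, 141, 118, 116, 117, 122, 123, 123, 123, 140, 146, 149, 151, 154, 152, 149, 149, 93, 70, 89, 145, 147, 147, 147, 147, 148, 148, 149, 147, 154, 174, 174, 174, 174, 174, 174, 174, 175, 175, 175, 175, 175, 175, 175]
r2 225 200 [170, 170, 170, 170, 170, 169, 169, 170, 169, 118, 77, 76, 76, 68, 124, 142, 142, 140, 141, 142, 143, 143, 142, 144, 143, 71, 47, 46, 46, 46, 46, 45, 139, 142, 143, 145, 143, 143, 117, 65, 61, 62, 61, 62, 103, 141, 143, 140, 140, 142, 143, 142, 141, 82, 74, 73, 73, 142, 164, 161, 161, 161, 161, 158, 159]
r2 335 200 [169, 168, 169, 169, 169, 169, 169, 169, 169, 169, 169, 169, 169, 169, 169, 76, 141, 143, 144, 143, 143, 143, 146, 146, 147, 144, 143, 118, 117, 116, 118, 118, 118, 122, 142, 145, 148, 149, 146, 146, 91, 67, 66, 66, 66, 65, 126, 145, 146, 143, 143, 143, 145, 143, 150, 170, 172, 171, 171, 170, 169, 169, 169, 168, 169]
```

View pics/r1c.png

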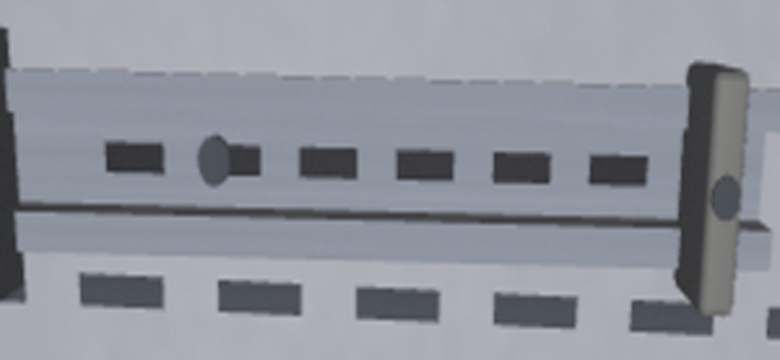

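```bash
cat > rail.py <<'E'
from h import *
from scipy.optimize import least_squares
ob=[("r1",225,112.6,1),("r1",335,115,1),("r2",225,213.7,1),("r2",335,215.6,1),("r1",225,158.5,-1),("r1",335,160.1,-1),("r2",225,252.5,-1),("r2",335,254.1,-1)]
C={t:load(t) for t in("r1","r2")}
def res(p):
    x0,H,yaw=p;o=[]
    for t,u,v,s in ob:
        P=ray("wrist",[u,v],H,C[t])[0]
        o.append(((P[0]-x0)*np.cos(yaw)-(-(P[1]-.12))*-np.sin(yaw)*-1*-1 if 0 else (P[0]-x0)*np.cos(yaw)+(P[1]-.12)*np.sin(yaw))-s*.0175)
    return np.array(o)*1e3
f=least_squares(res,[.56,.045,0],x_scale=[.01,.01,.05]);print(f.x.round(4),np.degrees(f.x[2]),f.fun.round(2))
# along-rail features r1: terminal end col~165, end stop left face col ~420 (base)
H=f.x[1]
print(ray("wrist",[[165,135],[421,140],[447,138]],H,C["r1"]).round(3))
for t in("r1","r2"): # edge x at common y, independent of H
    for H in(.045,.05,.055):print(t,H,[ray("wrist",[u,v],H,C[t])[0].round(4).tolist() for tt,u,v,s in ob if tt==t and u==335])
E
python3 rail.py; python3 - <<'E'
from h import *
print([(n,[(np.round(d["position"],3).tolist(),round(d["p"],2)) for d in models.place_of("wrist",n)[:1]]) for n in("rail","rail_seat","panel")])
E
```

```text
[ 0.5609  0.0455 -0.0195] -1.114629198057811 [ 0.15 -0.16 -0.04 -0.11 -0.07  0.15 -0.03  0.11]
[[0.563 0.24  0.045]
 [0.559 0.041 0.045]
 [0.56  0.021 0.045]]
r1 0.045 [[0.578, 0.1083, 0.045], [0.5432, 0.108, 0.045]]
r1 0.05 [[0.5783, 0.1085, 0.05], [0.5442, 0.1082, 0.05]]
r1 0.055 [[0.5786, 0.1087, 0.055], [0.5451, 0.1084, 0.055]]
r2 0.045 [[0.5779, 0.1082, 0.045], [0.543, 0.1079, 0.045]]
r2 0.05 [[0.5796, 0.1084, 0.05], [0.5454, 0.1081, 0.05]]
r2 0.055 [[0.5814, 0.1086, 0.055], [0.5478, 0.1083, 0.055]]
[('rail', [([0.558, 0.182, 0.025], 0.77)]), ('rail_seat', [([0.561, 0.129, 0.045], 0.56)]), ('panel', [([0.546, 0.166, -0.001], 0.71)])]
```

Rail fit: the top plane is about 45.5 mm above the bench, the mid-line is at x=0.561 near y=0.13, the rail axis is at 88.9°, and the free stretch is y≈0.041–0.240. Now I'll go back and grasp the module.

```bash
python3 - <<'E'
from h import *
step([.549,-.2537,.2],down(np.radians(-105)))
E
```

```text
turn [0.0005, 0.0017, 0.2632] trans [-0.0501, 0.3742, -0.0002]
```

Call:
jog_arm(
  turn=[
    [0, 0, 0.263],
    [0, 0, 0.263],
    [0, 0, 0.263],
    [0, 0, 0.263],
    [0, 0, 0.263],
    [0, 0, 0.263],
    [0, 0, 0.263],
    [0, 0, 0.263],
    [0, 0, 0.263],
  ],
  translation=[
    [-0.05, 0.374, 0],
    [-0.05, 0.374, 0],
    [-0.05, 0.374, 0],
    [-0.05, 0.374, 0],
    [-0.05, 0.374, 0],
    [-0.05, 0.374, 0],
    [-0.05, 0.374, 0],
    [-0.05, 0.374, 0],
    [-0.05, 0.374, 0],
  ],
  grip=[0, 0, 0, 0, 0, 0, 0, 0, 0],
)

```text
clock: 5.48
tool_pos: [0.5511, -0.2502, 0.1997]
eef_rot: [0.992, -0.128, -0.0, -0.001]
contact_force: [0.5, 0.0, 0.5]
opening: 0.999
finger_force: 0.0
```

```bash
python3 - <<'E'
from h import *
step([.549,-.2537,.064],down(np.radians(-105)))
E
```

```text
turn [-0.0017, 0.0005, 0.0042] trans [-0.0011, 0.0041, 0.1357]
```

Call:
jog_arm(
  turn=[
    [0, 0, 0.004],
    [0, 0, 0.004],
    [0, 0, 0.004],
    [0, 0, 0.004],
    [0, 0, 0.004],
    [0, 0, 0.004],
    [0, 0, 0.004],
    [0, 0, 0.004],
    [0, 0, 0.004],
    [0, 0, 0.004],
    [0, 0, 0.004],
  ],
  translation=[
    [-0.001, 0.004, 0.06],
    [-0.001, 0.004, 0.11],
    [-0.001, 0.004, 0.136],
    [-0.001, 0.004, 0.136],
    [-0.001, 0.004, 0.136],
    [-0.001, 0.004, 0.136],
    [-0.001, 0.004, 0.136],
    [-0.001, 0.004, 0.136],
    [-0.001, 0.004, 0.136],
    [-0.001, 0.004, 0.136],
    [-0.001, 0.004, 0.136],
  ],
  grip=[0, 0, 0, 0, 0.4, 0.6, 0.6, 0.6, 0.6, 0.6, 0.6],
  force=40,
)

```text
clock: 6.85
tool_pos: [0.549, -0.2562, 0.0642]
eef_rot: [0.991, -0.132, 0.0, -0.0]
contact_force: [-0.1, 1.4, 5.2]
opening: 0.505
finger_force: 40.0
```

```bash
python3 - <<'E'
from h import *
s=r.get_state();print(s["tool_pos"].round(4) if hasattr(s["tool_pos"],"round") else s["tool_pos"],R.from_quat(s["eef_rot"]).as_matrix().round(3),s["contact_force"],s["opening"],s["finger_force"])
shot("g1")
q=None
im=cv2.imread("pics/g1.png");cv2.imwrite("pics/g1.png",im)
step([s["tool_pos"][0],s["tool_pos"][1],.2],down(np.radians(-105)))
E
```

```text
[ 0.549  -0.2562  0.0642] [[ 0.965 -0.262  0.001]
 [-0.262 -0.965  0.   ]
 [ 0.001 -0.001 -1.   ]] [-0.13670633  1.4452399   5.16410124] 0.5047527676103316 39.99589514918625
turn [-0.0005, -0.0006, -0.003] trans [0.0001, -0.0001, -0.1359]
```

View pics/g1.png

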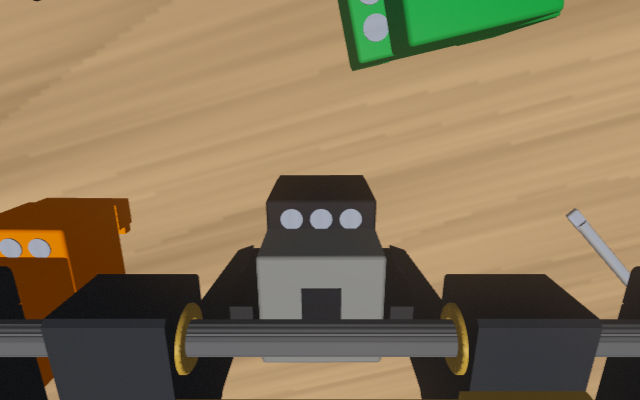

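The module is held, centred between the pads. The head's lip-side top edge at row 256 (columns 259–384) and its foot-side edge at row ~362 give the grasp offset along x.

```bash
cat > geo.py <<'E'
from h import *
def target(th,xe=-.0171,ze=.0122,dxi=0,dz=0,H=.0455,y=.132,xg=0.,zg=.0642,x0=.5609):
    """tool pose putting rail far-edge top corner at module (xe,ze) with tilt th deg; dxi outward shift"""
    t=np.radians(th); n=np.array([1,-.0195,0]);n/=np.linalg.norm(n); u=np.array([0,0,1.]); a=np.cross(u,n) # a along rail +y
    mx=-np.cos(t)*n+np.sin(t)*u; mz=np.sin(t)*n+np.cos(t)*u
    c=np.array([x0+(y-.12)*.0195,y,H])+n*(.0175+dxi)+u*dz
    pos=c+(xg-xe)*mx+(zg-ze)*mz
    my=np.cross(mz,mx); return pos,R.from_matrix(np.c_[-mx,my,-mz])
def go(*a,**k):
    p,Rt=target(*a,**k); print(p.round(4)); return step(p,Rt)
E
python3 - <<'E'
from geo import *
c=load("g1");s=r.get_state();Rt=R.from_quat(s["eef_rot"])
P=ray("wrist",[[321,256],[321,362]],.08,c);print((Rt.inv().apply(P-s["tool_pos"])*1e3).round(2))
go(20,dxi=.012,dz=.1)
E
```

```text
[[ 21.73  -0.76 -15.84]
 [-21.57  -0.76 -15.87]]
[0.5923 0.1314 0.2002]
turn [-0.0432, -0.3479, -0.2428] trans [-0.0595, -0.3856, -0.1359]
```

Call:
jog_arm(
  turn=[
    [0, 0, 0],
    [0, 0, 0],
    [0, 0, 0],
    [-0.043, -0.348, -0.243],
    [-0.043, -0.348, -0.243],
    [-0.043, -0.348, -0.243],
    [-0.043, -0.348, -0.243],
    [-0.043, -0.348, -0.243],
    [-0.043, -0.348, -0.243],
    [-0.043, -0.348, -0.243],
    [-0.043, -0.348, -0.243],
    [-0.043, -0.348, -0.243],
  ],
  translation=[
    [0, 0, -0.05],
    [0, 0, -0.1],
    [0, 0, -0.136],
    [-0.06, -0.386, -0.136],
    [-0.06, -0.386, -0.136],
    [-0.06, -0.386, -0.136],
    [-0.06, -0.386, -0.136],
    [-0.06, -0.386, -0.136],
    [-0.06, -0.386, -0.136],
    [-0.06, -0.386, -0.136],
    [-0.06, -0.386, -0.136],
    [-0.06, -0.386, -0.136],
  ],
  grip=[0.6, 0.6, 0.6, 0.6, 0.6, 0.6, 0.6, 0.6, 0.6, 0.6, 0.6, 0.6],
)

```text
clock: 8.4
tool_pos: [0.5919, 0.1282, 0.1992]
eef_rot: [0.985, -0.012, -0.174, -0.0]
contact_force: [-0.0, -0.5, -4.1]
opening: 0.508
finger_force: 40.0
```

```bash
python3 - <<'E'
from geo import *
# touch pose: block's lower corner (module x -.0322,z 0) 3 mm above rail top at xi=+8mm
s=r.get_state();print(s["contact_force"],s["moment"],s["opening"],s["q"])
go(20,dxi=.012,dz=.1)
xi,gap=.008,.003; t=np.radians(20)
rel=np.array([-.0322+.0171,0-.0122]) # corner rel. to edge in module
rx=-rel[0]*np.cos(t)+rel[1]*np.sin(t); rz=rel[0]*np.sin(t)+rel[1]*np.cos(t); print("corner rel edge",rx,rz)
go(20,dxi=xi-.0175-rx,dz=-rz+gap)
shot("t1"); im=cv2.imread("pics/t1.png")
cams.snapshot("scene")
E
```

```text
[-0.01810954 -0.48708605 -4.09352312] [-0.09299883 -0.64229011  0.03830716] 0.5082551815899543 [-0.26051164  0.88933945  0.03256361  1.35478043 -0.116122    1.24071065
 -1.7732305 ]
[0.5923 0.1314 0.2002]
turn [0.0023, 0.0013, -0.0044] trans [0.0, -0.0032, -0.0011]
corner rel edge 0.01001671282529406 -0.01662875413780568
[0.5608 0.132  0.1198]
turn [0.0023, 0.0013, -0.0044] trans [-0.002, -0.0033, 0.0852]
```

Call:
jog_arm(
  turn=[
    [0.002, 0.001, -0.004],
    [0.002, 0.001, -0.004],
    [0.002, 0.001, -0.004],
    [0.002, 0.001, -0.004],
  ],
  translation=[
    [-0.001, -0.003, 0.05],
    [-0.002, -0.003, 0.085],
    [-0.002, -0.003, 0.085],
    [-0.002, -0.003, 0.085],
  ],
  grip=[0.6, 0.6, 0.6, 0.6],
)

```text
clock: 9.0
tool_pos: [0.5628, 0.1344, 0.1218]
eef_rot: [0.985, -0.009, -0.172, -0.003]
contact_force: [0.8, -0.0, -3.9]
opening: 0.507
finger_force: 40.0
```

```bash
python3 - <<'E'
from geo import *
s=r.get_state();print(s["tool_pos"],s["contact_force"],s["moment"])
t=np.radians(20);Rt=R.from_quat(s["eef_rot"]);print(np.degrees(np.arccos(-Rt.as_matrix()[2,2])))
print("1mm down in tool",Rt.inv().apply([0,0,-.001]))
im=cams.snapshot("scene");cv2.imwrite("pics/s2.png",cv2.resize(im[90:230,290:490,::-1],None,fx=4,fy=4,interpolation=cv2.INTER_CUBIC))
E
```

```text
[0.562827   0.13437973 0.12180992] [ 0.80502527 -0.02961961 -3.87316736] [-0.00629271 -0.70444368 -0.01246956]
19.787647253383984
1mm down in tool [3.38520172e-04 3.17507995e-06 9.40953778e-04]
```

View pics/s2.png

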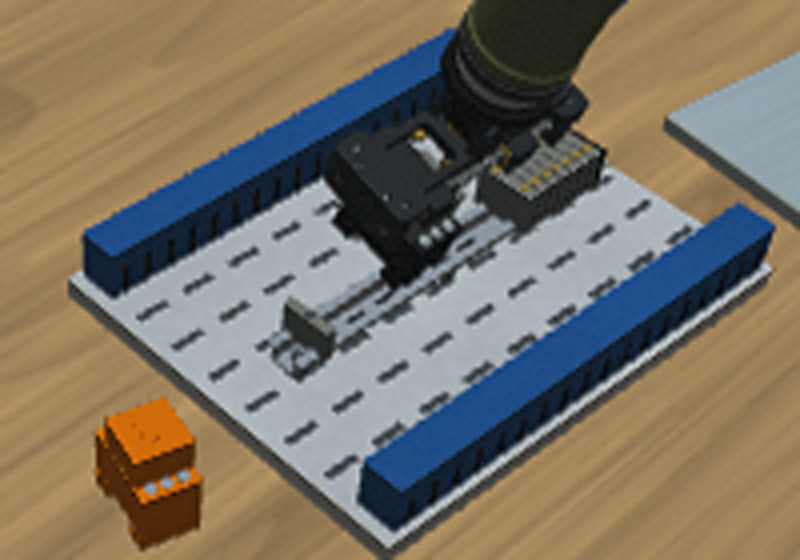

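The picture shows the module held tilted over the free stretch, with the end stop at (310,330) and the terminals at (545,180). Now I'll feel for the rail top.

Call:
jog_arm(
  turn=[
    [0, 0, 0],
    [0, 0, 0],
    [0, 0, 0],
    [0, 0, 0],
  ],
  translation=[
    [0.0003, 0, 0.001],
    [0.0007, 0, 0.0019],
    [0.0007, 0, 0.0019],
    [0.0007, 0, 0.0019],
  ],
  grip=[0.6, 0.6, 0.6, 0.6],
)

```text
clock: 9.55
tool_pos: [0.561, 0.1352, 0.1186]
eef_rot: [0.985, -0.008, -0.173, -0.003]
contact_force: [-0.0, 0.2, -4.3]
opening: 0.507
finger_force: 40.0
```

Call:
jog_arm(
  turn=[
    [0, 0, 0],
    [0, 0, 0],
    [0, 0, 0],
    [0, 0, 0],
  ],
  translation=[
    [0.0003, 0, 0.001],
    [0.0003, 0, 0.001],
    [0.0003, 0, 0.001],
    [0.0003, 0, 0.001],
  ],
  grip=[0.6, 0.6, 0.6, 0.6],
)

```text
clock: 10.05
tool_pos: [0.5609, 0.1352, 0.1175]
eef_rot: [0.985, -0.008, -0.173, -0.003]
contact_force: [0.1, 0.3, -5.3]
opening: 0.51
finger_force: 40.0
```

Call:
jog_arm(
  turn=[
    [0, 0, 0],
    [0, 0, 0],
    [0, 0, 0],
    [0, 0, 0],
  ],
  translation=[
    [0.0003, 0, 0.001],
    [0.0003, 0, 0.001],
    [0.0003, 0, 0.001],
    [0.0003, 0, 0.001],
  ],
  grip=[0.6, 0.6, 0.6, 0.6],
)

```text
clock: 10.55
tool_pos: [0.5608, 0.1353, 0.1164]
eef_rot: [0.985, -0.008, -0.173, -0.003]
contact_force: [-0.3, 1.3, -4.7]
opening: 0.506
finger_force: 40.0
```

Call:
jog_arm(
  turn=[
    [0, 0, 0],
    [0, 0, 0],
    [0, 0, 0],
    [0, 0, 0],
  ],
  translation=[
    [0.0003, 0, 0.001],
    [0.0003, 0, 0.001],
    [0.0003, 0, 0.001],
    [0.0003, 0, 0.001],
  ],
  grip=[0.6, 0.6, 0.6, 0.6],
)

```text
clock: 11.05
tool_pos: [0.5608, 0.1352, 0.1154]
eef_rot: [0.985, -0.008, -0.173, -0.003]
contact_force: [0.5, -0.3, -4.2]
opening: 0.507
finger_force: 40.0
```

The corner was over the rail's open channel, since each flange is only 8 mm wide. I'll shift outward to sit above the flange and feel again.

Call:
jog_arm(
  turn=[
    [0, 0, 0],
    [0, 0, 0],
    [0, 0, 0],
    [0, 0, 0],
    [0, 0, 0],
    [0, 0, 0],
  ],
  translation=[
    [-0.0015, 0, -0.0042],
    [0.0032, 0, -0.0059],
    [0.0032, 0, -0.0059],
    [0.0039, 0, -0.004],
    [0.0039, 0, -0.004],
    [0.0039, 0, -0.004],
  ],
  grip=[0.6, 0.6, 0.6, 0.6, 0.6, 0.6],
)

```text
clock: 11.8
tool_pos: [0.5657, 0.1351, 0.1177]
eef_rot: [0.985, -0.008, -0.174, -0.003]
contact_force: [-0.1, 0.3, -4.0]
opening: 0.504
finger_force: 40.0
```

Call:
jog_arm(
  turn=[
    [0, 0, 0],
    [0, 0, 0],
    [0, 0, 0],
    [0, 0, 0],
  ],
  translation=[
    [0.0003, 0, 0.001],
    [0.0003, 0, 0.001],
    [0.0003, 0, 0.001],
    [0.0003, 0, 0.001],
  ],
  grip=[0.6, 0.6, 0.6, 0.6],
)

```text
clock: 12.3
tool_pos: [0.5657, 0.1352, 0.1172]
eef_rot: [0.985, -0.008, -0.173, -0.003]
contact_force: [-1.5, -0.5, 2.2]
opening: 0.505
finger_force: 40.0
```

Contact: the vertical force rose about 6 N at tool z=0.1172, so H≈45.9 mm. Next I'll move outside the far edge and down to the insertion height.

```bash
sed -i 's/H=.0455/H=.0459/' geo.py; python3 - <<'E'
from geo import *
for d,z in((.012,.019),(.012,0),(0,0)): go(20,dxi=d,dz=z,y=.135)
E
```

```text
[0.5924 0.1344 0.1196]
turn [-0.002, -0.0004, 0.0038] trans [0.0242, 0.0003, -0.0114]
[0.5924 0.1344 0.1006]
turn [-0.002, -0.0004, 0.0038] trans [0.0307, 0.0004, 0.0064]
[0.5804 0.1346 0.1006]
turn [-0.002, -0.0004, 0.0038] trans [0.0195, 0.0004, 0.0105]
```

Call:
jog_arm(
  turn=[
    [0, 0, 0],
    [-0.002, 0, 0.004],
    [-0.002, 0, 0.004],
    [-0.002, 0, 0.004],
    [-0.002, 0, 0.004],
    [-0.002, 0, 0.004],
    [-0.002, 0, 0.004],
    [-0.002, 0, 0.004],
    [-0.002, 0, 0.004],
  ],
  translation=[
    [-0.001, 0, -0.003],
    [0.0242, 0, -0.0114],
    [0.0242, 0, -0.0114],
    [0.0242, 0, -0.0114],
    [0.0275, 0, -0.0025],
    [0.0305, 0, 0.0059],
    [0.0305, 0, 0.0059],
    [0.0305, 0, 0.0059],
    [0.0305, 0, 0.0059],
  ],
  grip=[0.6, 0.6, 0.6, 0.6, 0.6, 0.6, 0.6, 0.6, 0.6],
)

```text
clock: 13.42
tool_pos: [0.5925, 0.1348, 0.101]
eef_rot: [0.985, -0.01, -0.173, -0.002]
contact_force: [0.4, 0.1, -3.0]
opening: 0.506
finger_force: 40.0
```

```bash
python3 - <<'E'
from geo import *
s=r.get_state();print(s["contact_force"],s["moment"],s["tool_pos"])
for d in(.012,.005,0): go(20,dxi=d,y=.135)
E
```

```text
[ 0.37903219  0.13780151 -2.96986991] [ 0.02792678 -0.59885064  0.01625421] [0.59254825 0.1347512  0.10097601]
[0.5924 0.1344 0.1006]
turn [0.0, -0.0008, -0.0002] trans [-0.0, 0.0004, 0.0004]
[0.5854 0.1345 0.1006]
turn [0.0, -0.0008, -0.0002] trans [-0.0066, 0.0004, 0.0028]
[0.5804 0.1346 0.1006]
turn [0.0, -0.0008, -0.0002] trans [-0.0113, 0.0004, 0.0045]
```

Next, insert horizontally, in two steps.

Call:
jog_arm(
  turn=[
    [0, -0.001, 0],
    [0, -0.001, 0],
    [0, -0.001, 0],
    [0, -0.001, 0],
    [0, -0.001, 0],
  ],
  translation=[
    [0, 0, 0.0004],
    [-0.0035, 0, 0.0017],
    [-0.0066, 0, 0.0028],
    [-0.0066, 0, 0.0028],
    [-0.0066, 0, 0.0028],
  ],
  grip=[0.6, 0.6, 0.6, 0.6, 0.6],
)

```text
clock: 14.05
tool_pos: [0.5853, 0.1349, 0.1005]
eef_rot: [0.985, -0.01, -0.174, -0.002]
contact_force: [0.1, -0.5, -4.4]
opening: 0.505
finger_force: 40.0
```

Call:
jog_arm(
  turn=[
    [0, 0, 0],
    [0, 0, 0],
    [0, 0, 0],
    [0, 0, 0],
    [0, 0, 0],
  ],
  translation=[
    [-0.0009, 0, 0.0003],
    [-0.0019, 0, 0.0007],
    [-0.0028, 0, 0.001],
    [-0.0028, 0, 0.001],
    [-0.0028, 0, 0.001],
  ],
  grip=[0.6, 0.6, 0.6, 0.6, 0.6],
)

```text
clock: 14.68
tool_pos: [0.5823, 0.135, 0.1005]
eef_rot: [0.985, -0.01, -0.174, -0.002]
contact_force: [-0.5, 0.2, -4.3]
opening: 0.505
finger_force: 40.0
```

Call:
jog_arm(
  turn=[
    [0, 0, 0],
    [0, 0, 0],
    [0, 0, 0],
    [0, 0, 0],
  ],
  translation=[
    [-0.0009, 0, 0.0003],
    [-0.0019, 0, 0.0007],
    [-0.0019, 0, 0.0007],
    [-0.0019, 0, 0.0007],
  ],
  grip=[0.6, 0.6, 0.6, 0.6],
)

```text
clock: 15.18
tool_pos: [0.5809, 0.135, 0.1005]
eef_rot: [0.985, -0.01, -0.173, -0.002]
contact_force: [1.9, 0.4, -4.5]
opening: 0.503
finger_force: 40.0
```

Call:
jog_arm(
  turn=[
    [0, 0, 0],
    [0, 0, 0],
    [0, 0, 0],
    [0, 0, 0],
  ],
  translation=[
    [-0.0007, 0, 0.0003],
    [-0.0007, 0, 0.0003],
    [-0.0007, 0, 0.0003],
    [-0.0007, 0, 0.0003],
  ],
  grip=[0.6, 0.6, 0.6, 0.6],
)

```text
clock: 15.68
tool_pos: [0.5803, 0.135, 0.1005]
eef_rot: [0.985, -0.01, -0.173, -0.002]
contact_force: [4.6, -0.0, -3.8]
opening: 0.504
finger_force: 40.0
```

The closed end of the slot meets the flange edge at about the depth I predicted, with no vertical load, so the lip is hooked (edge about 0.5 mm further out than estimated). Now the rocking waypoints.

```bash
sed -i 's/x0=.5609/x0=.5614/' geo.py; python3 - <<'E'
from geo import *
s=r.get_state();print(s["moment"])
for th,xe,ze in((20,-.0171,.0122),(18,-.0171,.0122),(16,-.0172,.0122),(14,-.0173,.0122),(12,-.0174,.0124),(9,-.0174,.0126),(6,-.0175,.0128),(3,-.0175,.013),(0,-.0175,.013),(-1.5,-.0175,.0132)): print(th);go(th,xe=xe,ze=ze,y=.1354)
E
```

```text
[ 0.04578511 -1.91638195  0.06166565]
20
[0.5809 0.135  0.1006]
turn [-0.0001, -0.0013, -0.0003] trans [0.0005, -0.0001, -0.0003]
18
[0.579  0.1351 0.1006]
turn [-0.0001, 0.0336, -0.0003] trans [-0.0013, -0.0001, 0.0003]
16
[0.577  0.1351 0.1006]
turn [-0.0001, 0.0685, -0.0003] trans [-0.0032, -0.0001, 0.001]
14
[0.575  0.1351 0.1005]
turn [-0.0001, 0.1034, -0.0003] trans [-0.005, -0.0001, 0.0018]
12
[0.5729 0.1352 0.1002]
turn [-0.0001, 0.1383, -0.0003] trans [-0.0068, -0.0001, 0.0028]
9
[0.5701 0.1352 0.0996]
turn [-0.0001, 0.1907, -0.0003] trans [-0.0093, -0.0001, 0.0044]
6
[0.5672 0.1353 0.0988]
turn [-0.0001, 0.243, -0.0003] trans [-0.0118, -0.0001, 0.0061]
3
[0.5644 0.1353 0.0979]
turn [-0.0001, 0.2954, -0.0003] trans [-0.0141, -0.0001, 0.0078]
0
[0.5617 0.1354 0.0971]
turn [-0.0001, 0.3478, -0.0003] trans [-0.0163, -0.0001, 0.0096]
-1.5
[0.5604 0.1354 0.0964]
turn [-0.0001, 0.3739, -0.0003] trans [-0.0174, -0.0001, 0.0107]
```

Call:
jog_arm(
  turn=[
    [0, 0, 0],
    [0, 0.034, 0],
    [0, 0.068, 0],
    [0, 0.103, 0],
    [0, 0.103, 0],
    [0, 0.103, 0],
  ],
  translation=[
    [0.0005, 0, -0.0003],
    [-0.0013, 0, 0.0003],
    [-0.0032, 0, 0.001],
    [-0.005, 0, 0.0018],
    [-0.005, 0, 0.0018],
    [-0.005, 0, 0.0018],
  ],
  grip=[0.6, 0.6, 0.6, 0.6, 0.6, 0.6],
)

```text
clock: 16.42
tool_pos: [0.5739, 0.1351, 0.1005]
eef_rot: [0.992, -0.01, -0.124, -0.001]
contact_force: [2.7, -0.8, -2.8]
opening: 0.505
finger_force: 40.0
```

```bash
python3 - <<'E'
from geo import *
s=r.get_state();print(s["moment"],s["tool_pos"],np.degrees(np.arccos(-R.from_quat(s["eef_rot"]).as_matrix()[2,2])))
for th,xe,ze in((14,-.0173,.0122),(12,-.0174,.0124),(9,-.0174,.0126),(6,-.0175,.0128),(3,-.0175,.013),(0,-.0175,.013),(-1.5,-.0175,.0132)): print(th);go(th,xe=xe,ze=ze,y=.1354)
E
```

```text
[-0.0802092  -1.24483772 -0.04364687] [0.57394501 0.13507597 0.10053566] 14.216831455500525
14
[0.575  0.1351 0.1005]
turn [0.0001, 0.0038, -0.0003] trans [0.001, -0.0001, -0.0003]
12
[0.5729 0.1352 0.1002]
turn [0.0001, 0.0387, -0.0003] trans [-0.0009, -0.0001, 0.0006]
9
[0.5701 0.1352 0.0996]
turn [0.0001, 0.0911, -0.0003] trans [-0.0035, -0.0001, 0.0019]
6
[0.5672 0.1353 0.0988]
turn [0.0002, 0.1434, -0.0003] trans [-0.0062, -0.0001, 0.0033]
3
[0.5644 0.1353 0.0979]
turn [0.0002, 0.1958, -0.0003] trans [-0.0086, -0.0001, 0.0049]
0
[0.5617 0.1354 0.0971]
turn [0.0002, 0.2481, -0.0003] trans [-0.011, -0.0001, 0.0063]
-1.5
[0.5604 0.1354 0.0964]
turn [0.0002, 0.2743, -0.0003] trans [-0.0122, -0.0001, 0.0073]
```

Call:
jog_arm(
  turn=[
    [0, 0.02, 0],
    [0, 0.039, 0],
    [0, 0.065, 0],
    [0, 0.091, 0],
    [0, 0.091, 0],
  ],
  translation=[
    [0.0002, 0, 0.0001],
    [-0.0009, 0, 0.0006],
    [-0.0022, 0, 0.0013],
    [-0.0035, 0, 0.0019],
    [-0.0035, 0, 0.0019],
  ],
  grip=[0.6, 0.6, 0.6, 0.6, 0.6],
)

```text
clock: 17.05
tool_pos: [0.569, 0.1352, 0.0996]
eef_rot: [0.997, -0.01, -0.079, -0.001]
contact_force: [-0.2, -0.1, -1.7]
opening: 0.509
finger_force: 40.0
```

```bash
python3 - <<'E'
from geo import *
s=r.get_state();print(s["moment"],s["tool_pos"],np.degrees(np.arccos(-R.from_quat(s["eef_rot"]).as_matrix()[2,2])))
for th,xe,ze in((9,-.0174,.0126),(6,-.0175,.0128),(3,-.0175,.013),(0,-.0175,.013),(-1.5,-.0175,.0132)): print(th);go(th,xe=xe,ze=ze,y=.1354)
E
```

```text
[-0.10211402 -0.21935543  0.00051713] [0.56900153 0.1352172  0.0995681 ] 9.034046157577913
9
[0.5701 0.1352 0.0996]
turn [0.0005, 0.0006, 0.0001] trans [0.0011, -0.0, -0.0002]
6
[0.5672 0.1353 0.0988]
turn [0.0005, 0.053, 0.0001] trans [-0.0017, -0.0, 0.001]
3
[0.5644 0.1353 0.0979]
turn [0.0005, 0.1053, 0.0002] trans [-0.0043, -0.0, 0.0023]
0
[0.5617 0.1354 0.0971]
turn [0.0005, 0.1577, 0.0002] trans [-0.0068, -0.0, 0.0036]
-1.5
[0.5604 0.1354 0.0964]
turn [0.0005, 0.1839, 0.0002] trans [-0.008, -0.0, 0.0045]
```

Call:
jog_arm(
  turn=[
    [0, 0.026, 0],
    [0, 0.053, 0],
    [0, 0.079, 0],
    [0, 0.105, 0],
    [0, 0.105, 0],
    [0, 0.105, 0],
  ],
  translation=[
    [-0.0012, 0, 0.0005],
    [-0.0025, 0, 0.001],
    [-0.0038, 0, 0.0016],
    [-0.005, 0, 0.0023],
    [-0.005, 0, 0.0023],
    [-0.005, 0, 0.0023],
  ],
  grip=[0.6, 0.6, 0.6, 0.6, 0.6, 0.6],
)

```text
clock: 17.8
tool_pos: [0.563, 0.1353, 0.0979]
eef_rot: [1.0, -0.01, -0.028, 0.0]
contact_force: [-5.5, 0.2, 4.2]
opening: 0.506
finger_force: 40.0
```

```bash
python3 - <<'E'
from geo import *
s=r.get_state();print(s["moment"],s["tool_pos"],np.degrees(np.arccos(-R.from_quat(s["eef_rot"]).as_matrix()[2,2])))
for th,xe,ze in((3,-.0175,.013),(0,-.0175,.013),(-1.5,-.0175,.0132)): print(th);go(th,xe=xe,ze=ze,y=.1354)
shot("k1")
c=load("k1"); print(R.from_quat(s["eef_rot"]).inv().apply(cam("wrist")[2]-s["tool_pos"]))
E
```

```text
[-0.00794136  0.94375188 -0.02975685] [0.56304698 0.13531587 0.09786918] 3.1849368094450834
3
[0.5644 0.1353 0.0979]
turn [0.0006, 0.0032, -0.0] trans [0.0013, -0.0001, -0.0002]
0
[0.5617 0.1354 0.0971]
turn [0.0006, 0.0556, 0.0] trans [-0.0013, -0.0001, 0.0008]
-1.5
[0.5604 0.1354 0.0964]
turn [0.0006, 0.0818, 0.0] trans [-0.0026, -0.0001, 0.0016]
[ 0.07523146 -0.00081641 -0.12652179]
```

View pics/k1.png

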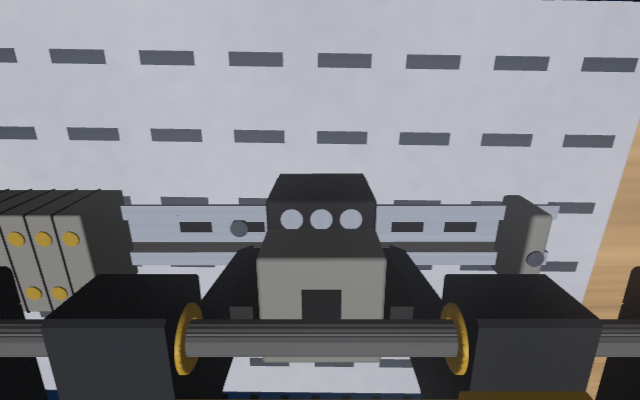

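The module sits in the grip unchanged (head edge still at row 256), hooked on the rail, between the end stop at (525,235) and the terminals at x<130. It's about 3° from flat and the foot is loading up, so I'll keep rocking in small steps.

Call:
jog_arm(
  turn=[
    [0, 0.03, 0],
    [0, 0.055, 0],
    [0, 0.055, 0],
    [0, 0.055, 0],
  ],
  translation=[
    [-0.0012, 0, 0.0004],
    [-0.0024, 0, 0.0008],
    [-0.0024, 0, 0.0008],
    [-0.0024, 0, 0.0008],
  ],
  grip=[0.6, 0.6, 0.6, 0.6],
)

```text
clock: 18.35
tool_pos: [0.5617, 0.1354, 0.0973]
eef_rot: [1.0, -0.01, 0.001, 0.0]
contact_force: [-5.7, 0.1, 5.5]
opening: 0.509
finger_force: 40.0
```

```bash
python3 - <<'E'
from geo import *
s=r.get_state();M=R.from_quat(s["eef_rot"]).as_matrix();print(s["moment"],s["tool_pos"],np.degrees(np.arcsin(-M[0,2])),np.degrees(np.arcsin(M[1,2])))
shot("k2"); im=cv2.cvtColor(cv2.imread("pics/k2.png"),cv2.COLOR_BGR2GRAY).astype(int);print(im[235:270,275].tolist(),im[255:262,300].tolist())
for th,xe,ze in((0,-.0175,.013),(-1.5,-.0175,.0132)): print(th);go(th,xe=xe,ze=ze,y=.1354)
E
```

```text
[0.01966215 1.29888323 0.01807405] [0.56170387 0.13537734 0.09733799] -0.08572478787262156 -0.017682312150940335
[53, 54, 53, 53, 53, 54, 53, 54, 54, 52, 55, 54, 52, 54, 54, 53, 53, 53, 53, 52, 58, 80, 103, 112, 120, 126, 133, 132, 133, 132, 132, 132, 132, 132, 132] [57, 81, 103, 113, 121, 128, 133]
0
[0.5617 0.1354 0.0971]
turn [0.0003, -0.0015, -0.0001] trans [0.0, -0.0, 0.0002]
-1.5
[0.5604 0.1354 0.0964]
turn [0.0003, 0.0247, -0.0001] trans [-0.0013, -0.0, 0.0009]
```

Call:
jog_arm(
  turn=[
    [0, 0.015, 0],
    [0, 0.03, 0],
    [0, 0.03, 0],
    [0, 0.03, 0],
  ],
  translation=[
    [-0.0005, 0, 0.0005],
    [-0.001, 0, 0.001],
    [-0.001, 0, 0.001],
    [-0.001, 0, 0.001],
  ],
  grip=[0.6, 0.6, 0.6, 0.6],
)

```text
clock: 18.9
tool_pos: [0.5616, 0.1354, 0.0972]
eef_rot: [1.0, -0.01, 0.017, 0.0]
contact_force: [-4.2, -0.7, 11.3]
opening: 0.51
finger_force: 40.0
```

```bash
python3 - <<'E'
from geo import *
s=r.get_state();M=R.from_quat(s["eef_rot"]).as_matrix();print(s["moment"],s["tool_pos"],np.degrees(np.arcsin(-M[0,2])))
shot("k3"); im=cv2.cvtColor(cv2.imread("pics/k3.png"),cv2.COLOR_BGR2GRAY).astype(int);print(im[250:270,275].tolist())
print(models.place_of("wrist","foot_tip")[:1],models.place_of("wrist","module_seat")[:1])
E
```

```text
[-0.02776488  1.3828569   0.08819644] [0.56163517 0.13535672 0.09723854] -1.9374863881294435
[54, 53, 51, 69, 91, 110, 116, 124, 132, 132, 133, 132, 132, 132, 133, 133, 133, 133, 132, 132]
[] []
```

The tool kept rotating while the module stayed put, flat at tool z≈0.097. That matches a seated module, so it probably clicked. I'll unload, open, back away and look.

Call:
jog_arm(
  turn=[
    [0, -0.03, 0],
    [0, -0.03, 0],
    [0, -0.03, 0],
    [0, -0.03, 0],
    [0, -0.03, 0],
    [0, -0.03, 0],
    [0, -0.03, 0],
    [0, -0.03, 0],
    [0, -0.03, 0],
    [0, -0.03, 0],
  ],
  translation=[
    [0.0015, 0, -0.001],
    [0.0015, 0, -0.001],
    [0.0015, 0, -0.001],
    [0.0015, 0, -0.001],
    [0.0015, 0, -0.001],
    [0.0015, 0, -0.001],
    [0.0015, 0, -0.03],
    [0.0015, 0, -0.08],
    [0.0015, 0, -0.11],
    [0.0015, 0, -0.11],
  ],
  grip=[0.6, 0.3, 0, 0, 0, 0, 0, 0, 0, 0],
)

```text
clock: 20.3
tool_pos: [0.5608, 0.1357, 0.2086]
eef_rot: [1.0, -0.01, 0.005, -0.001]
contact_force: [0.3, -0.1, -0.4]
opening: 1.0
finger_force: 0.0
```

```bash
python3 - <<'E'
from geo import *
im=shot("f1")
for n in("module","module_top","module_seat","foot_tip"):
    print(n,[(np.round(d["position"],3).tolist(),round(d["p"],2)) for d in models.place_of("wrist",n)[:2]])
c=load("f1")
n=np.array([1,-.0195,0]);u=np.array([0,0,1.]);a=np.array([.0195,1,0]);b=np.array([.5614-.0005+.0154*.0195,.1354,.0459-.013])
for th in(0,4):
    t=np.radians(th);mx=-np.cos(t)*n+np.sin(t)*u;mz=np.sin(t)*n+np.cos(t)*u
    O=b+n*.0175+u*.013+.0175*mx-.013*mz
    print(th,proj("wrist",[O+x*mx+y*a+.08*mz for x in(-.022,.022) for y in(-.0225,.0225)],c).round(1).tolist())
g=cv2.imread("pics/f1.png");s=cv2.resize(g[100:300,200:460],None,fx=3,fy=3,interpolation=cv2.INTER_CUBIC)
cv2.imwrite("pics/f1c.png",s)
E
```

```text
module [([0.565, 0.133, 0.034], 0.6)]
module_top [([0.56, 0.137, 0.115], 0.89)]
module_seat [([0.57, -0.127, 0.01], 0.68)]
foot_tip [([0.561, 0.136, 0.12], 0.45)]
0 [[358.5, 179.3], [287.6, 179.3], [356.6, 243.4], [289.4, 243.4]]
4 [[358.7, 171.9], [287.5, 171.9], [357.2, 238.3], [288.9, 238.3]]
```

View pics/f1c.png

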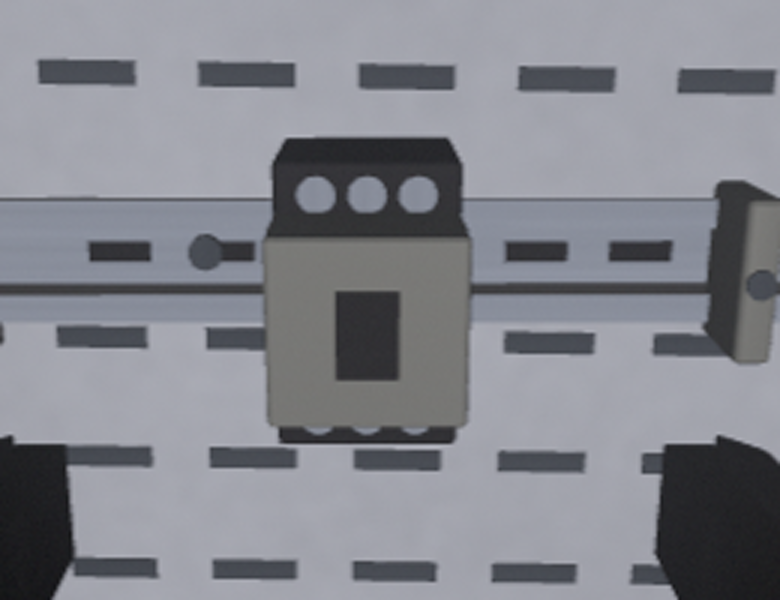

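The head outline (rows 179–242, columns 288–357) matches the 0° prediction of 179–243 and not a 4° tilt (172–238). The module is snapped on flat, clear of both neighbours and released, so I'm handing in.

```bash
python3 -c "
from plant import r
print(r.finish_job())"
```

```text
the job is handed in; nothing more can be done
None
```

The contactor is clipped flat onto the free stretch of the rail and released, clear of the end stop and terminals; I handed the job in at about 20 s, but the hand-in returned no verdict.

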